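Lay the replica seal down and shut the display tray

ROBOT

A 6-joint arm with a two-finger parallel gripper is mounted at the origin on the work surface. World frame = base frame: x ahead of the robot, y to its left, z up, the work surface at z = 0. Lengths are in m, angles in degrees, forces in N, time in s.
With the tool pointing down it reaches from about 0.3 to 0.75 m from the base axis. Payload 8.5 kg.
Tool frame: the origin (TCP) lies between the finger pads; the fingertips stand env.finger_overhang ahead of it and the grasp point (between the pads) lies 2 mm behind it (env.finger_overhang is the distance from the TCP to the fingertips, in m); z points along the fingers, y is the line along which they close (so a half turn about z gives the same grasp; the last joint's range is limited). The gripper opens to 85 mm and grips with 20 to 120 N. Pads are 22 mm wide; open, the fingers measure 114 mm over their backs; the gripper's body (76 mm by 85 mm) begins 54 mm behind the grasp point. The pads swing forward as they close: fully open they stand 13 mm farther back than shut.
Start: joints at [59.169, 21.807, 74.336, -0, 83.858, -12.336], TCP at [0.174, 0.522, 0.248] pointing down, gripper open.
Joint ranges: [-178.18, 178.18], [-50.72, 133.34], [12.68, 142.11], [-81.47, 261.47], [9.98, 163.14], [-165.26, 165.26]. Speed limits (degrees/s): [136.94, 136.94, 180, 180, 180, 180].

INTERFACE

Orientations are given as a 3x3 rotation matrix whose columns are the frame's x, y, z axes.
In Python, from rig import env gives the robot as it stands. The module is installed in compiled form; this text tells all that it offers.
- The arm moves only by the tool jog_arm, never from a script. Its arguments are lists of equal length, an entry for each row: "hand": the finger opening in m, from 0 to 0.0854; "travel": the shift along the world's x, y, z in m, a list of three; "yaw": the turn about the world's z in rad. A call has exactly 5 rows; each row shifts and turns the commanded pose from where the row before left it; what a row does not reach is not made up. A row lasts 1/8 s, in which the tool goes at most 62.5 mm and 10.7 degrees, less where a joint would pass 70% of its speed; a pose out of reach is approached as far as the arm can. A call is refused whole if a number of a shift passes 0.0625 or a number of a turn 0.188, either way. A call with a gripper value outside its range is refused whole. The fingers move at their own pace and stop on an object; "grip_force" is the grip in N (left out, the last holds). Time passes only in rows, so rows that do not move let the fingers close, or fill a call up. It gives the time, the measured TCP pose, the force, the opening and the grip force at its end, in the units of the state.
- env.observe(): the state, without advancing time (a new reading comes with each control period).
- env.get_image(name): name is "scene" or "side" or "wrist"; returns the picture (400x640x3 uint8, red, green, blue); there is no depth.
- env.calibration(name): a dict with "fx", "fy", "cx", "cy" (pixels), "k1" (the pictures are not rectified: a ray, as slopes to the right and down, at radius r is drawn at 1 + k1 r^2 times it, then the intrinsics apply), "position" and "rotation" of the camera in the world; the wrist camera has in their place "hand_eye" (4x4, takes a point from camera to tool coordinates, whose origin is the TCP and whose axes are the flange's). Camera axes: x right, y down, z forward; pixel columns grow to the right and rows downward; lengths in m; the calibration is good to about 2 mm. A picture is of the moment at which its call begins: read the wrist's pose just before it. calibration takes no time and is no camera call.
- env.close_job(): hands the job in; it is judged then, once.
The state is a dict: "time_s": time; "q": joint angles; "qvel": joint speeds; "joint_efforts": joint torques, N m; "position": TCP position; "tool_rot": TCP orientation; "ft_force": force on the tool from outside, world axes, zero at the start; "wrist_torque": the same for the moment, N m; "grip_width": finger opening in m; "gripper_force": force on a finger pad.
Only numpy, scipy, OpenCV 4.12 (cv2) and the standard library are available. Lean on these libraries where they do the work, as an engineer would, in place of code of your own. Each camera call takes 0.05 s, during which the arm holds its last target. There are 200 camera calls.

TASK

The amber replica seal is standing on end in the pulled-out display tray, too tall to pass under the cabinet's glass. With the fingertips, gently tip it over along the tray, towards the tray's middle, so that it lies flat on the grey felt; then push the tray fully home by its blue front. Pick nothing up, keep off the white crucible in the tray and do not let the seal strike it, and leave the things on the shelf around the cabinet where they are.

Things in the scene. Friction and masses are not known exactly. Their poses are not given: they have to be found in the camera images.
- cabinet: Low display cabinet, fixed, 190 mm deep, 332 mm wide, 68 mm high: white steel sides and back, glass top 6 mm thick with its underside 62 mm above the table and an aluminium trim strip on its front edge that reaches 72 mm. Its front, towards the robot, is open. Origin: middle of the front edge at table height; x points into the cabinet, y to the left along the front, z up.
- tray (a joint): How far the tray is pulled out of the cabinet, m: 0 = fully home against a firm stop; it starts between 0.135 and 0.155. Pulling out moves the tray along the cabinet's -x. It slides with about 2 N of friction and stays where it is left.
- tray_floor (a point): Centre of the tray's felt floor, on its upper surface, 16 mm above the table; moves with the tray; x points into the cabinet, y to the left. The felt is 172 mm (x) by 290 mm (y); the glass side and back walls are 4 mm thick and rise 18 mm above the felt.
- tray_push (a point): Middle of the outer face of the tray's blue front panel (towards the robot), 26 mm above the table; moves with the tray, same axes as tray_floor. The panel is 320 mm wide, 10 mm thick and reaches from 8 to 42 mm above the table, i.e. 26 mm above the felt.
- seal_center (a point): Centre (half-way up) of the amber resin seal: a square bar 34 x 34 mm, 76 mm long, with a red 8 mm engraved foot and on top a round knob 30 mm across and 16 mm high, 92 mm in all; about 0.14 kg. z runs from the foot to the knob, x and y are square to its side faces. At the start it stands upright on its foot on the felt, 85 to 100 mm left or right of the tray's middle line, turned by up to 0.25 rad against the tray. Loose.
- seal: The same seal; origin at the centre of the underside of its red foot, same axes.
- crucible: White porcelain crucible, 36 mm across, 34 mm high, standing loose on the felt at the other end of the tray, 85 to 100 mm from the middle line; it rides along with the tray. Origin at the centre of its underside. Not to be touched.
- pot: Squat blue ceramic matrix pot, 84 mm across, 60 mm high, loose, beside the cabinet. Origin: centre of the underside. Leave alone.
- tweezer_block: Nickel tweezer block 80 x 45 x 30 mm with two pairs of tweezers standing in it, 88 mm high in all, loose. Origin: centre of the underside. Leave alone.
- ink_jar: Green glass jar with a black lid, 56 mm across, 65 mm high, loose. Origin: centre of the underside. Leave alone.
- cork_ring: Cork ring, 90 mm across, 22 mm high, loose. Origin: centre of the underside. Leave alone.
- dusting_brush: Dusting brush 170 mm long, lying on the shelf far to the left. Origin: at its middle. Leave alone.

How it is judged (in metres and radians):
On the way, in this order (a step that is already met when the one before it is completed fails the run):
1. the seal lies flat on the felt while the tray is still out (angle between seal_center's own z axis and vertical between 1.45 and 1.69 rad and z of seal_center in the frame of tray_floor between 0.01 and 0.025 m and linear speed of seal below 0.02 m/s and x of seal_center in the frame of tray_floor between -0.085 and 0.085 m and y of seal_center in the frame of tray_floor between -0.07 and 0.07 m and value of joint tray above 0.1 m), for 0.2 s.
2. the tray is pushed home (value of joint tray below 0.005 m), for 0.2 s.
At the end, for the whole second after the job is handed in: The tray is home (within 5 mm of its stop), the seal lies at rest flat on the felt in the middle part of the tray (its centre within 70 mm of the middle line, its long axis level within about 7 degrees, its centre 10 to 25 mm above the felt), and the crucible stands upright on the felt (angle between seal_center's own z axis and vertical between 1.45 and 1.69 rad and z of seal_center in the frame of tray_floor between 0.01 and 0.025 m and linear speed of each of seal, crucible below 0.02 m/s and x of seal_center in the frame of tray_floor between -0.085 and 0.085 m and y of seal_center in the frame of tray_floor between -0.07 and 0.07 m and angle between crucible's own z axis and vertical below 0.15 rad and z of crucible in the frame of tray_floor below 0.008 m and value of joint tray below 0.005 m); the robot touches nothing.
It fails at once if the seal is lifted (its centre more than 65 mm above the felt; tipping raises it to 49 mm) (z of seal_center in the frame of tray_floor above 0.065 m).
It fails at once if the seal is pinched or pushed roughly (over 15 N) (contact force between the fingers and seal above 15 N).
It fails at once if the robot touches the crucible (contact force between any of the fingers, the arm and crucible above 0.5 N).
It fails at once if the seal strikes the crucible (contact force between seal and crucible above 0.5 N).
It fails at once if a thing on the shelf beside the cabinet is moved by over 15 mm (distance of any of pot, tweezer_block, ink_jar, cork_ring, dusting_brush from where it was at the start of the episode above 0.015 m).
It also fails if it takes over 48 s, if anything falls off the work surface, if the arm or the gripper's body presses on something with over 40 N, if the wrist force passes 120 N, or if a joint passes its speed limit or range.

## Working session

There is one attempt and no reset: what is moved stays moved. The work goes in short steps, Python scripts to look and compute and a tool call to move; the robot and the scene stay as the last step left them, time stands still between calls to the robot, and variables do not carry over. Pictures are saved under pics/ and viewed, at most 10 in all, crops included, and the job is handed in when it is done.

Besides the shell and the picture viewer there is one more tool, called after ">>>" as name(argument=value, ...), one argument or row to a line, values as JSON. jog_arm: Moves the arm, as the interface text tells. Its arguments: {"type":"object","properties":{"hand":{"type":"array"},"travel":{"type":"array"},"yaw":{"type":"array"},"grip_force":{"type":"number"}},"required":["hand","travel","yaw"]}

```bash
mkdir -p pics
cat > h.py <<'E'
import numpy as np, cv2
from rig import env
def cam(n):
    c=env.calibration(n); 
    if n=='wrist':
        s=env.observe(); T=np.eye(4); T[:3,:3]=s['tool_rot']; T[:3,3]=s['position']
        M=T@np.array(c['hand_eye']); return c,M[:3,3],M[:3,:3]
    return c,np.array(c['position']),np.array(c['rotation'])
def ray2z(C,u,v,z):
    c,p,R=C; d=np.array([(u-c['cx'])/c['fx'],(v-c['cy'])/c['fy']]); s=d.copy()
    for _ in range(20): s=d/(1+c['k1']*(s@s))
    w=R@np.array([s[0],s[1],1]); return p+w*(z-p[2])/w[2]
def proj(C,P):
    c,p,R=C; q=R.T@(np.array(P)-p); s=q[:2]/q[2]; s=s*(1+c['k1']*(s@s)); return s*[c['fx'],c['fy']]+[c['cx'],c['cy']]
def shot(n,f):
    im=env.get_image(n); cv2.imwrite('pics/'+f,im[:,:,::-1]); return im
E
python3 - <<'E'
from h import *
a=shot('scene','s0.png'); b=shot('side','d0.png')
s=env.observe(); print(s['time_s'],s['position'],s['tool_rot'],env.finger_overhang)
for n in('scene','side'): print(env.calibration(n))
E
```

```text
0.1 [0.17434195 0.5213901  0.24777091] [[-9.48340808e-01  3.17252636e-01 -6.91069904e-04]
 [ 3.17253241e-01  9.48340215e-01 -1.10333792e-03]
 [ 3.05332518e-04 -1.26558454e-03 -9.99999153e-01]] 0.017
{'fx': 397.6796876691772, 'fy': 397.6796876691772, 'cx': 322.92680687568526, 'cy': 196.52449227805724, 'k1': -0.039869424206436514, 'position': array([1.62236114, 0.63901121, 0.94633944]), 'rotation': array([[-0.46181155,  0.53683675, -0.7060711 ],
       [ 0.88688323,  0.26783769, -0.37643207],
       [-0.01297012, -0.80004329, -0.59980205]])}
{'fx': 417.1517816021394, 'fy': 417.1517816021394, 'cx': 322.0477732449799, 'cy': 198.07017541935397, 'k1': -0.04364845128510285, 'position': array([-0.16115506, -0.63147415,  0.89796424]), 'rotation': array([[ 0.68798502, -0.45897787,  0.56215293],
       [-0.72545007, -0.4136299 ,  0.55012044],
       [-0.01996984, -0.78628851, -0.61753671]])}
```

View pics/s0.png

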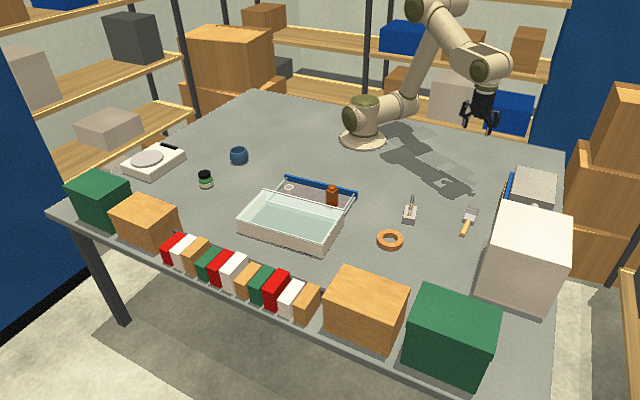

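View pics/d0.png

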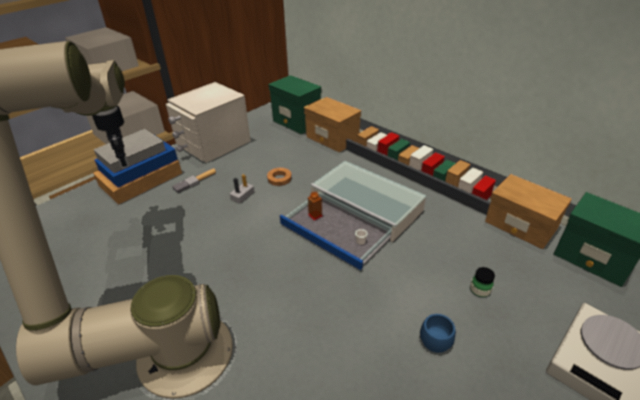

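The seal stands at the tray's left end (scene 333,195; side 315,206). The crucible is at the right end (side 361,236), and the blue front runs from (282,218) to (362,263) in the side view. I'll enlarge both crops next.

Run:
```python
import cv2
a=cv2.imread('pics/d0.png')[155:275,270:430]; cv2.imwrite('pics/d1.png',cv2.resize(a,None,fx=5,fy=5,interpolation=cv2.INTER_CUBIC))
a=cv2.imread('pics/s0.png')[165:265,230:370]; cv2.imwrite('pics/s1.png',cv2.resize(a,None,fx=5,fy=5,interpolation=cv2.INTER_CUBIC))
```

```text
(no output)
```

View pics/d1.png

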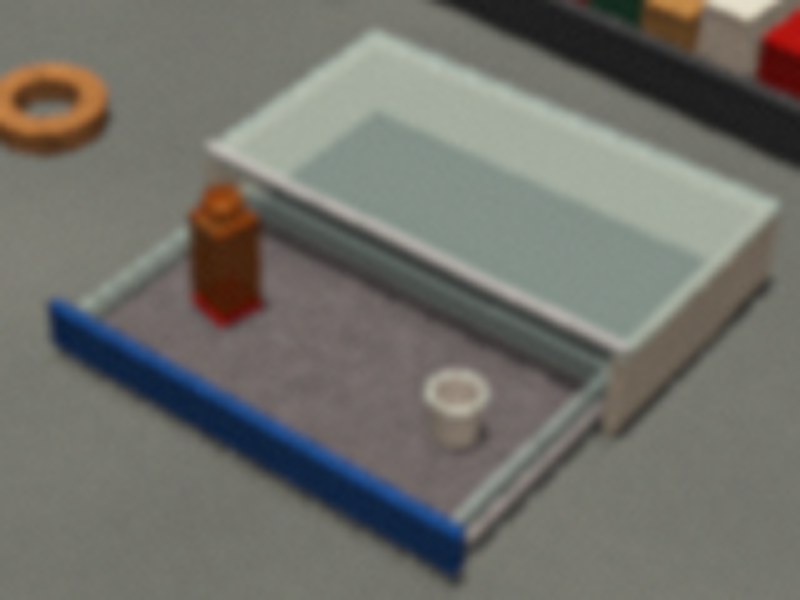

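View pics/s1.png

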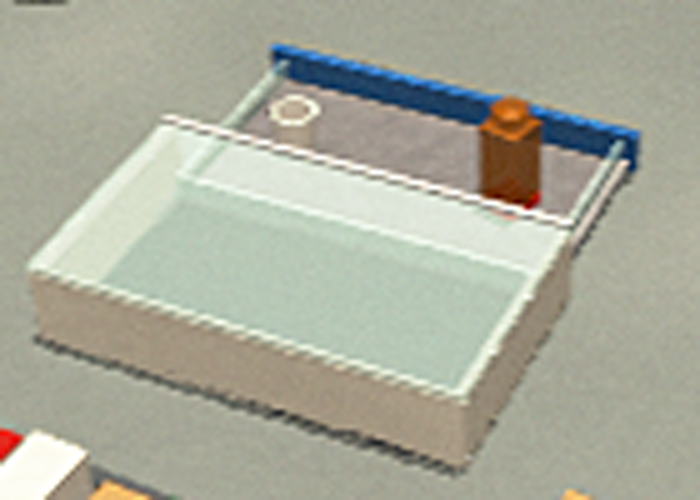

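Side crop: the panel's top corners are at (50,308) and (461,535), and the trim ends at (210,147) and (625,347). The seal's knob top is at (222,190) and its foot corners at (193,305), (225,323) and (262,300). The crucible rim centre is at (457,388). In the scene crop, the knob top is at (512,102).

Run:
```python
from h import *
np.set_printoptions(precision=4,suppress=True)
C=cam('side')
for n,u,v,z in [('panL',50,308,.042),('panR',461,535,.042),('trimL',210,147,.072),('trimR',625,347,.072),('knob',222,190,.108),('footL',193,305,.016),('footN',225,323,.016),('footR',262,300,.016),('cruc',457,388,.05)]:
    print(n,ray2z(C,u/5+269.6,v/5+154.6,z))
C=cam('scene')
for n,u,v,z in [('panR',275,47,.042),('panL',638,133,.042),('knob',512,100,.108),('cruc',295,110,.05)]:
    print(n,ray2z(C,u/5+229.6,v/5+164.6,z))
```

```text
panL [0.4609 0.1669 0.042 ]
panR [ 0.4846 -0.1478  0.042 ]
trimL [0.6227 0.1829 0.072 ]
trimR [ 0.6444 -0.1408  0.072 ]
knob [0.5612 0.1099 0.108 ]
footL [0.5445 0.1242 0.016 ]
footN [0.5458 0.0963 0.016 ]
footR [0.5783 0.0943 0.016 ]
cruc [ 0.5691 -0.0753  0.05  ]
panR [ 0.4912 -0.1409  0.042 ]
panL [0.4685 0.1739 0.042 ]
knob [0.5561 0.109  0.108 ]
cruc [ 0.5698 -0.073   0.05  ]
```

>>> jog_arm(
  hand=[0, 0, 0, 0, 0],
  travel=[
    [0.038, -0.033, 0],
    [0.038, -0.033, 0],
    [0.038, -0.033, 0],
    [0.038, -0.033, 0],
    [0.038, -0.033, 0],
  ],
  yaw=[0.027, 0.027, 0.027, 0.027, 0.027],
)

```text
time_s: 0.72
position: [0.3654, 0.3553, 0.2481]
tool_rot: [[-0.983, 0.186, -0.0], [0.186, 0.983, -0.0], [0.0, -0.0, -1.0]]
ft_force: [0.3, 0.3, -0.8]
grip_width: 0.0002
gripper_force: 0.0
```

>>> jog_arm(
  hand=[0, 0, 0, 0, 0],
  travel=[
    [0.038, -0.033, 0],
    [0.038, -0.033, 0],
    [0.038, -0.033, 0],
    [0.038, -0.033, 0],
    [0.038, -0.033, 0],
  ],
  yaw=[0.027, 0.027, 0.027, 0.027, 0.027],
)

```text
time_s: 1.35
position: [0.5555, 0.1903, 0.248]
tool_rot: [[-0.999, 0.052, -0.001], [0.052, 0.999, -0.0], [0.001, -0.0, -1.0]]
ft_force: [0.4, 1.6, -0.4]
grip_width: -0.0002
gripper_force: 0.0
```

Run:
```python
from h import *
np.set_printoptions(precision=4,suppress=True)
s=env.observe(); print(s['time_s'],s['position'],s['tool_rot'])
C=cam('wrist'); shot('wrist','w0.png')
for P in [(.5587,.1095,.108),(.476,.013,.042),(.5695,-.074,.05)]: print(proj(C,P))
```

```text
1.35 [0.5555 0.1903 0.248 ] [[-0.9986  0.052  -0.0007]
 [ 0.052   0.9986 -0.    ]
 [ 0.0007 -0.0001 -1.    ]]
[228.164 199.972]
[142.0196 107.6685]
[ 80.1704 201.7556]
```

View pics/w0.png

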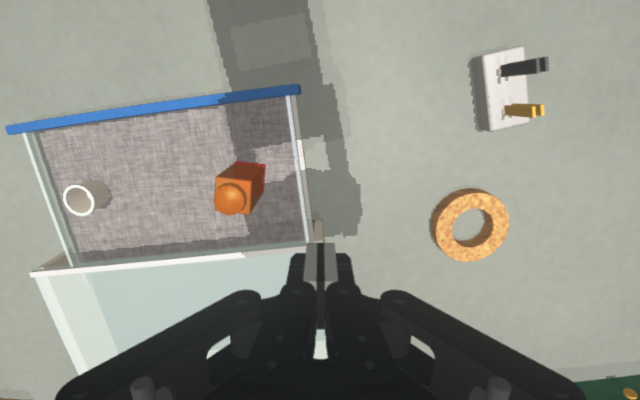

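The knob is at (230,199), as predicted, and the seal's sides are nearly square to the tool. I'll descend beside it on the left.

>>> jog_arm(
  hand=[0, 0, 0, 0, 0],
  travel=[
    [0.001, 0, -0.038],
    [0.001, 0, -0.038],
    [0.001, 0, -0.038],
    [0, 0, -0.038],
    [0, -0.015, 0],
  ],
  yaw=[0, 0, 0, 0, 0],
)

```text
time_s: 2.02
position: [0.5559, 0.1765, 0.0939]
tool_rot: [[-0.999, 0.051, -0.006], [0.051, 0.999, -0.001], [0.006, -0.001, -1.0]]
ft_force: [-0.1, -0.5, 0.6]
grip_width: -0.0002
gripper_force: 0.0
```

>>> jog_arm(
  hand=[0, 0, 0, 0, 0],
  travel=[
    [0, -0.008, 0],
    [0, -0.006, 0],
    [0, -0.005, 0],
    [0, -0.005, 0],
    [0, -0.005, 0],
  ],
  yaw=[0, 0, 0, 0, 0],
)

```text
time_s: 2.65
position: [0.5575, 0.1473, 0.0965]
tool_rot: [[-0.999, 0.053, 0.0], [0.053, 0.999, 0.0], [-0.0, 0.0, -1.0]]
ft_force: [-0.7, -0.5, 0.9]
grip_width: -0.0001
gripper_force: 0.0
```

>>> jog_arm(
  hand=[0, 0, 0, 0, 0],
  travel=[
    [0, -0.005, 0],
    [0, -0.005, 0],
    [0, -0.005, 0],
    [0, -0.004, 0],
    [0, -0.003, 0],
  ],
  yaw=[0, 0, 0, 0, 0],
)

```text
time_s: 3.28
position: [0.5575, 0.1253, 0.0963]
tool_rot: [[-0.999, 0.053, -0.0], [0.053, 0.999, 0.0], [0.0, 0.0, -1.0]]
ft_force: [0.0, 0.9, -0.1]
grip_width: -0.0001
gripper_force: 0.1
```

Run:
```python
from h import *
s=env.observe(); print(s['time_s'],s['position'],s['ft_force'])
a=shot('wrist','w1.png'); b=shot('side','d2.png')[155:275,270:430]
b=cv2.resize(b,(640,480),interpolation=cv2.INTER_CUBIC)
cv2.imwrite('pics/c1.png',np.hstack([cv2.resize(a,(320,200)),cv2.resize(b,(400,300))[:200]])[:,:,::-1])
```

```text
3.275 [0.55745286 0.12533142 0.09633473] [ 0.01097395  0.87759873 -0.05970635]
```

View pics/c1.png

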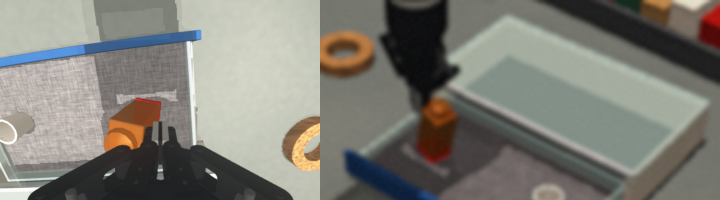

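The fingertips are touching the seal's left face near the top, and it has begun to lean. I'll keep pushing slowly.

>>> jog_arm(
  hand=[0, 0, 0, 0, 0],
  travel=[
    [0, -0.003, 0],
    [0, -0.003, 0],
    [0, -0.003, 0],
    [0, -0.002, 0],
    [0, -0.002, 0],
  ],
  yaw=[0, 0, 0, 0, 0],
)

```text
time_s: 4.0
position: [0.5574, 0.1124, 0.0963]
tool_rot: [[-0.999, 0.053, -0.0], [0.053, 0.999, 0.0], [0.0, 0.0, -1.0]]
ft_force: [-0.1, 0.5, -0.7]
grip_width: -0.0002
gripper_force: 0.0
```

Run:
```python
from h import *
s=env.observe(); print(s['time_s'],s['position'],s['ft_force'])
a=shot('scene','s3.png')[165:225,290:390]; b=shot('side','d3.png')[165:245,280:400]
cv2.imwrite('pics/c2.png',np.hstack([cv2.resize(a,(400,300),interpolation=cv2.INTER_CUBIC),cv2.resize(b,(400,300),interpolation=cv2.INTER_CUBIC)])[:,:,::-1])
```

```text
4.0 [0.55744772 0.11242288 0.09630951] [-0.11028644  0.452185   -0.73283053]
```

View pics/c2.png

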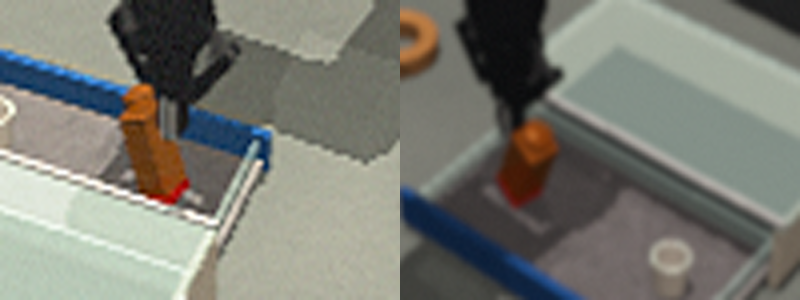

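It is pivoting on its lower edge towards the middle, leaning about 20 degrees and close to balance. A little more push should do it.

>>> jog_arm(
  hand=[0, 0, 0, 0, 0],
  travel=[
    [0, -0.002, 0],
    [0, -0.002, 0],
    [0, -0.002, 0],
    [0, -0.002, 0],
    [0, -0.002, 0],
  ],
  yaw=[0, 0, 0, 0, 0],
)

```text
time_s: 4.72
position: [0.5575, 0.1024, 0.0963]
tool_rot: [[-0.999, 0.053, 0.0], [0.053, 0.999, -0.0], [-0.0, -0.0, -1.0]]
ft_force: [0.5, 0.3, 0.0]
grip_width: 0.0001
gripper_force: 0.0
```

>>> jog_arm(
  hand=[0, 0, 0, 0, 0],
  travel=[
    [0, -0.001, 0],
    [0, 0, 0],
    [0, 0, 0],
    [0, 0, 0],
    [0, 0, 0],
  ],
  yaw=[0, 0, 0, 0, 0],
)

```text
time_s: 5.35
position: [0.5575, 0.1016, 0.0963]
tool_rot: [[-0.999, 0.053, 0.0], [0.053, 0.999, -0.0], [-0.0, -0.0, -1.0]]
ft_force: [0.3, 0.5, 0.6]
grip_width: 0.0
gripper_force: 0.0
```

Run:
```python
from h import *
s=env.observe(); print(s['time_s'],s['position'],s['ft_force'])
a=shot('scene','s4.png')[165:225,290:390]; b=shot('side','d4.png')[165:245,280:400]
cv2.imwrite('pics/c3.png',np.hstack([cv2.resize(a,(400,300),interpolation=cv2.INTER_CUBIC),cv2.resize(b,(400,300),interpolation=cv2.INTER_CUBIC)])[:,:,::-1])
```

```text
5.35 [0.55745506 0.10161215 0.09632244] [0.33021637 0.54314456 0.59692658]
```

View pics/c3.png

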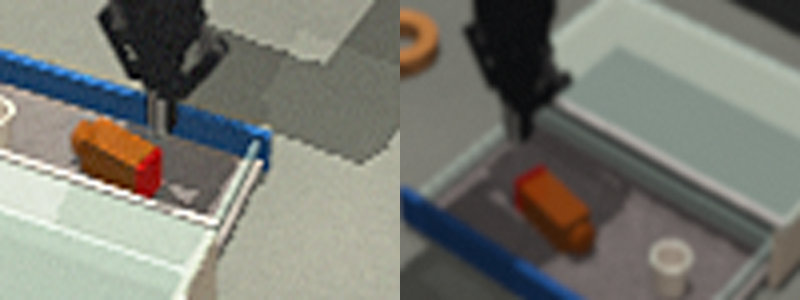

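The seal lies flat, with its knob towards the crucible and well clear of it. Next I'll go up and over to the front of the tray.

>>> jog_arm(
  hand=[0, 0, 0, 0, 0],
  travel=[
    [0, 0, 0.045],
    [0, 0, 0.045],
    [-0.05, -0.031, 0],
    [-0.05, -0.031, 0],
    [-0.05, -0.031, 0],
  ],
  yaw=[0, 0, 0.04, 0.04, 0.04],
)

```text
time_s: 6.08
position: [0.4059, 0.008, 0.1864]
tool_rot: [[-0.998, -0.069, 0.001], [-0.069, 0.998, -0.0], [-0.001, -0.0, -1.0]]
ft_force: [0.6, -1.5, 0.1]
grip_width: -0.0001
gripper_force: 0.0
```

>>> jog_arm(
  hand=[0, 0, 0, 0, 0],
  travel=[
    [0, 0, -0.045],
    [0, 0, -0.045],
    [0, 0, -0.035],
    [0, 0, -0.02],
    [0, 0, 0],
  ],
  yaw=[0, 0, 0, 0, 0],
)

```text
time_s: 6.7
position: [0.407, 0.0087, 0.0406]
tool_rot: [[-0.998, -0.067, -0.003], [-0.067, 0.998, 0.001], [0.002, 0.001, -1.0]]
ft_force: [-0.9, -0.3, 0.1]
grip_width: -0.0003
gripper_force: 0.0
```

Run:
```python
from h import *
s=env.observe(); print(s['time_s'],s['position'],s['ft_force'])
print(ray2z(cam('side'),280+550*.3,165+210*.267,.04),ray2z(cam('scene'),290+118*.25,165+155*.2,.04))
```

```text
6.7 [0.40699081 0.0086947  0.04059741] [-0.87900879 -0.33823067  0.08627084]
[ 0.79117594 -0.2294168   0.04      ] [0.55831554 0.05698403 0.04      ]
```

>>> jog_arm(
  hand=[0, 0, 0, 0, 0],
  travel=[
    [0.02, 0.0014, 0],
    [0.016, 0.0011, 0],
    [0.008, 0.0006, 0],
    [0.005, 0.0004, 0],
    [0.005, 0.0004, 0],
  ],
  yaw=[0, 0, 0, 0, 0],
)

```text
time_s: 7.32
position: [0.4614, 0.0125, 0.0415]
tool_rot: [[-0.998, -0.067, -0.0], [-0.067, 0.998, -0.0], [0.0, 0.0, -1.0]]
ft_force: [-0.1, -1.2, 0.6]
grip_width: -0.0
gripper_force: 0.0
```

>>> jog_arm(
  hand=[0, 0, 0, 0, 0],
  travel=[
    [0.005, 0.0004, 0],
    [0.005, 0.0004, 0],
    [0.006, 0.0004, 0],
    [0.006, 0.0004, 0],
    [0.007, 0.0005, 0],
  ],
  yaw=[0, 0, 0, 0, 0],
)

```text
time_s: 7.95
position: [0.4909, 0.0145, 0.0413]
tool_rot: [[-0.998, -0.067, -0.0], [-0.067, 0.998, -0.0], [0.0, -0.0, -1.0]]
ft_force: [-2.0, -1.6, 0.8]
grip_width: -0.0002
gripper_force: 1.3
```

>>> jog_arm(
  hand=[0, 0, 0, 0, 0],
  travel=[
    [0.007, 0.0005, 0],
    [0.007, 0.0005, 0],
    [0.007, 0.0005, 0],
    [0.007, 0.0005, 0],
    [0.007, 0.0005, 0],
  ],
  yaw=[0, 0, 0, 0, 0],
)

```text
time_s: 8.57
position: [0.5259, 0.0171, 0.0413]
tool_rot: [[-0.998, -0.067, -0.0], [-0.067, 0.998, -0.0], [0.0, -0.0, -1.0]]
ft_force: [-1.5, -2.5, 0.7]
grip_width: -0.0003
gripper_force: 1.3
```

>>> jog_arm(
  hand=[0, 0, 0, 0, 0],
  travel=[
    [0.007, 0.0005, 0],
    [0.007, 0.0005, 0],
    [0.007, 0.0005, 0],
    [0.007, 0.0005, 0],
    [0.007, 0.0005, 0],
  ],
  yaw=[0, 0, 0, 0, 0],
)

```text
time_s: 9.2
position: [0.5609, 0.0196, 0.0413]
tool_rot: [[-0.998, -0.067, 0.0], [-0.067, 0.998, -0.0], [-0.0, -0.0, -1.0]]
ft_force: [-3.2, -1.4, -0.0]
grip_width: -0.0003
gripper_force: 1.3
```

Run:
```python
from h import *
s=env.observe(); print(s['time_s'],s['position'],s['ft_force'])
b=shot('side','d5.png')[145:265,270:430]
cv2.imwrite('pics/c4.png',cv2.resize(b,(640,480),interpolation=cv2.INTER_CUBIC)[:,:,::-1])
```

```text
9.2 [0.5609233  0.01958746 0.04131286] [-3.1833749  -1.4105251  -0.01534874]
```

View pics/c4.png

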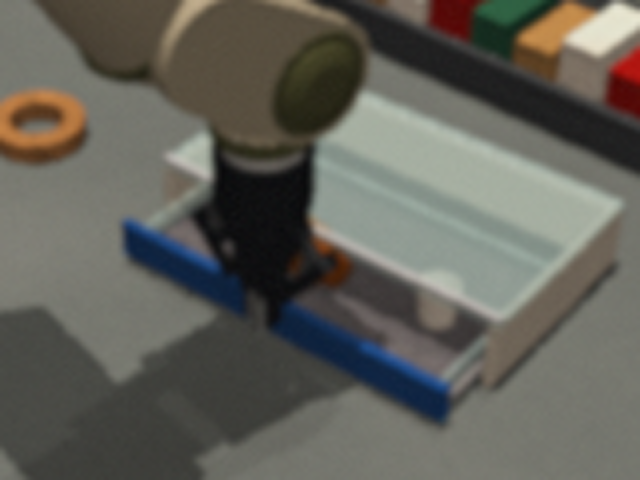

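The tray is sliding in, and the crucible (437,300) and the seal (330,260) are riding along undisturbed. I'll keep going.

>>> jog_arm(
  hand=[0, 0, 0, 0, 0],
  travel=[
    [0.007, 0.0005, 0],
    [0.007, 0.0005, 0],
    [0.006, 0.0004, 0],
    [0.006, 0.0004, 0],
    [0.005, 0.0004, 0],
  ],
  yaw=[0, 0, 0, 0, 0],
)

```text
time_s: 9.88
position: [0.5919, 0.0218, 0.0413]
tool_rot: [[-0.998, -0.067, 0.0], [-0.067, 0.998, -0.0], [-0.0, -0.0, -1.0]]
ft_force: [-2.5, -0.6, 1.6]
grip_width: -0.0003
gripper_force: 1.2
```

>>> jog_arm(
  hand=[0, 0, 0, 0, 0],
  travel=[
    [0.004, 0.0003, 0],
    [0.003, 0.0002, 0],
    [0.003, 0.0002, 0],
    [0.002, 0.0001, 0],
    [0.002, 0.0001, 0],
  ],
  yaw=[0, 0, 0, 0, 0],
)

```text
time_s: 10.5
position: [0.6056, 0.0227, 0.0413]
tool_rot: [[-0.998, -0.067, -0.0], [-0.067, 0.998, 0.0], [0.0, 0.0, -1.0]]
ft_force: [-2.0, -2.2, 0.2]
grip_width: 0.0
gripper_force: 1.1
```

>>> jog_arm(
  hand=[0, 0, 0, 0, 0],
  travel=[
    [0.002, 0.0001, 0],
    [0.002, 0.0001, 0],
    [0.001, 0.0001, 0],
    [0.001, 0.0001, 0],
    [0.001, 0.0001, 0],
  ],
  yaw=[0, 0, 0, 0, 0],
)

```text
time_s: 11.12
position: [0.6117, 0.0231, 0.0413]
tool_rot: [[-0.998, -0.067, -0.002], [-0.067, 0.998, -0.0], [0.002, -0.0, -1.0]]
ft_force: [-9.0, -3.0, 5.2]
grip_width: 0.0001
gripper_force: 4.5
```

>>> jog_arm(
  hand=[0, 0, 0, 0, 0],
  travel=[
    [0.001, 0.0001, 0],
    [0, 0, 0],
    [0, 0, 0],
    [0, 0, 0],
    [0, 0, 0],
  ],
  yaw=[0, 0, 0, 0, 0],
)

```text
time_s: 11.75
position: [0.6117, 0.0231, 0.0413]
tool_rot: [[-0.998, -0.067, -0.005], [-0.067, 0.998, -0.0], [0.005, -0.0, -1.0]]
ft_force: [-10.3, -4.1, 6.5]
grip_width: 0.0
gripper_force: 5.5
```

>>> jog_arm(
  hand=[0, 0, 0, 0, 0],
  travel=[
    [-0.005, 0, 0],
    [-0.02, 0, 0],
    [-0.04, 0, 0],
    [-0.05, 0, 0],
    [-0.05, 0, 0],
  ],
  yaw=[0, 0, 0, 0, 0],
)

```text
time_s: 12.38
position: [0.4474, 0.0235, 0.0415]
tool_rot: [[-0.998, -0.067, 0.002], [-0.067, 0.998, 0.0], [-0.002, -0.0, -1.0]]
ft_force: [1.0, -1.1, 0.4]
grip_width: -0.0001
gripper_force: 0.0
```

>>> jog_arm(
  hand=[0, 0, 0, 0, 0],
  travel=[
    [-0.02, 0, 0.05],
    [0, 0, 0.05],
    [0, 0, 0.03],
    [0, 0, 0],
    [0, 0, 0],
  ],
  yaw=[0, 0, 0, 0, 0],
)

```text
time_s: 13.0
position: [0.4282, 0.0235, 0.1707]
tool_rot: [[-0.998, -0.067, -0.0], [-0.067, 0.998, 0.0], [0.0, 0.0, -1.0]]
ft_force: [0.1, -0.4, -0.0]
grip_width: -0.0001
gripper_force: 0.0
```

Run:
```python
from h import *
s=env.observe(); print(s['time_s'],s['position'],s['ft_force'])
a=shot('scene','s6.png')[165:265,230:370]; b=shot('side','d6.png')[145:265,270:430]
r=lambda x:cv2.resize(x,(400,300),interpolation=cv2.INTER_CUBIC)
cv2.imwrite('pics/c5.png',np.hstack([r(a),r(b)])[:,:,::-1])
```

```text
13.0 [0.42823349 0.02345261 0.17065537] [ 0.07494488 -0.35289303 -0.01380051]
```

View pics/c5.png

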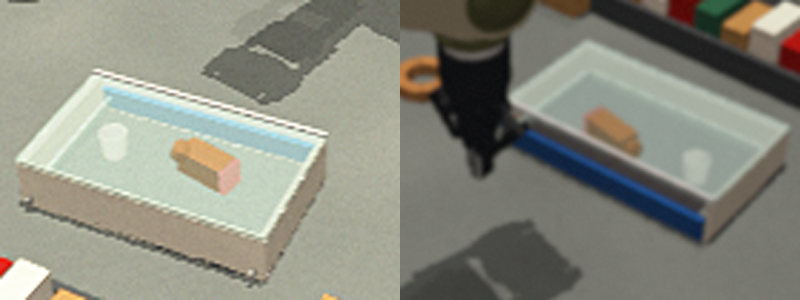

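The tray looks home, with the seal flat and the crucible upright. To rule out that the push stalled on the cabinet trim instead of the tray's stop, I'll press once more with the hand 10 mm higher.

>>> jog_arm(
  hand=[0, 0, 0, 0, 0],
  travel=[
    [0.05, 0, -0.05],
    [0.04, 0, -0.05],
    [0.04, 0, -0.02],
    [0.03, 0, 0],
    [0.012, 0, 0],
  ],
  yaw=[0, 0, 0, 0, 0],
)

```text
time_s: 13.72
position: [0.5944, 0.0233, 0.0568]
tool_rot: [[-0.998, -0.067, -0.002], [-0.067, 0.998, 0.0], [0.002, 0.0, -1.0]]
ft_force: [-0.8, 0.2, 0.2]
grip_width: 0.0001
gripper_force: 0.0
```

>>> jog_arm(
  hand=[0, 0, 0, 0, 0],
  travel=[
    [0.006, 0, 0],
    [0.003, 0, 0],
    [0.002, 0, 0],
    [0.002, 0, 0],
    [0.001, 0, 0],
  ],
  yaw=[0, 0, 0, 0, 0],
)

```text
time_s: 14.35
position: [0.6077, 0.0233, 0.0585]
tool_rot: [[-0.998, -0.067, 0.0], [-0.067, 0.998, -0.0], [-0.0, -0.0, -1.0]]
ft_force: [0.4, 0.2, -0.5]
grip_width: 0.0001
gripper_force: 0.0
```

Run:
```python
from h import *
np.set_printoptions(precision=4,suppress=True)
s=env.observe(); print(s['position'],s['ft_force'])
C=cam('side'); ex=np.array([.9975,.07,0])
for f in('d0.png','d6.png'):
    im=cv2.imread('pics/'+f).astype(int); B,G,R=im[:,:,0],im[:,:,1],im[:,:,2]
    m=(B-R>45)&(B-G>25); m[:150]=0;m[285:]=0;m[:,:275]=0;m[:,400:]=0
    out=[]
    for u in range(320,390,4):
        v=np.where(m[:,u])[0]
        if len(v)>3: out.append(((ray2z(C,u,v.max()+.5,.008)-[.6335,.021,0])@ex,(ray2z(C,u,v.min()-.5,.042)-[.6335,.021,0])@ex,len(v)))
    print(f,np.median(out,0))
```

```text
[0.6077 0.0233 0.0585] [ 0.4118  0.1594 -0.5272]
d0.png [-0.1563 -0.1534  9.    ]
d6.png [-0.0058 -0.0026  9.    ]
```

>>> jog_arm(
  hand=[0, 0, 0, 0, 0],
  travel=[
    [-0.003, 0, -0.009],
    [0.005, 0, 0],
    [0.002, 0, 0],
    [0.002, 0, 0],
    [0, 0, 0],
  ],
  yaw=[0, 0, 0, 0, 0],
)

```text
time_s: 14.98
position: [0.6118, 0.0232, 0.0491]
tool_rot: [[-0.998, -0.067, -0.006], [-0.067, 0.998, -0.0], [0.006, 0.0, -1.0]]
ft_force: [-10.1, -2.7, 5.0]
grip_width: -0.0002
gripper_force: 4.9
```

>>> jog_arm(
  hand=[0, 0, 0, 0, 0],
  travel=[
    [0.001, 0, 0],
    [0.001, 0, 0],
    [0, 0, 0],
    [0, 0, 0],
    [0, 0, 0],
  ],
  yaw=[0, 0, 0, 0, 0],
)

```text
time_s: 15.6
position: [0.6119, 0.0233, 0.049]
tool_rot: [[-0.998, -0.068, -0.01], [-0.068, 0.998, -0.0], [0.01, 0.001, -1.0]]
ft_force: [-17.8, -2.7, 9.5]
grip_width: -0.0004
gripper_force: 9.2
```

It stalled at the same x (0.612) at both heights, with the load on the fingertips, so this is the tray's firm stop. I'll withdraw and hand in.

>>> jog_arm(
  hand=[0, 0, 0, 0, 0],
  travel=[
    [-0.01, 0, 0],
    [-0.03, 0, 0],
    [-0.05, 0, 0],
    [-0.05, 0, 0],
    [-0.04, 0, 0.03],
  ],
  yaw=[0, 0, 0, 0, 0],
)

```text
time_s: 16.23
position: [0.4333, 0.0235, 0.0787]
tool_rot: [[-0.998, -0.067, -0.003], [-0.067, 0.998, 0.001], [0.003, 0.001, -1.0]]
ft_force: [0.8, -0.5, 0.9]
grip_width: 0.0002
gripper_force: 0.0
```

>>> jog_arm(
  hand=[0, 0, 0, 0, 0],
  travel=[
    [0, 0, 0.05],
    [0, 0, 0.04],
    [0, 0, 0],
    [0, 0, 0],
    [0, 0, 0],
  ],
  yaw=[0, 0, 0, 0, 0],
)

```text
time_s: 16.85
position: [0.4353, 0.0234, 0.1683]
tool_rot: [[-0.998, -0.067, -0.002], [-0.067, 0.998, 0.0], [0.002, 0.001, -1.0]]
ft_force: [0.4, 1.1, 0.4]
grip_width: 0.0
gripper_force: 0.0
```

Run:
```python
from h import *
a=shot('side','d7.png').astype(int); b=cv2.imread('pics/d6.png')[:,:,::-1].astype(int)
print(np.abs(a-b)[150:240,330:420].mean(), env.observe()['position'])
print(env.close_job())
```

```text
0.9053086419753087 [0.43537892 0.02332672 0.16834839]
the job is handed in; nothing more can be done
None
```

I tipped the seal flat on the felt, pushed the tray home against its stop with the crucible still upright, and handed the job in at about 17 s; no verdict was returned.

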